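Roll the battery barrel stud-up and snap its weather cap on

ROBOT

A 6-joint arm with a two-finger parallel gripper is mounted at the origin on the work surface. World frame = base frame: x ahead of the robot, y to its left, z up, the work surface at z = 0. Lengths are in m, angles in rad, forces in N, time in s.
With the tool pointing down it reaches from about 0.375 to 0.9 m from the base axis. Payload 3.1 kg.
Tool frame: the origin (TCP) lies midway between the tips of the shut fingers; the grasp point (between the pads) lies robot.grip_depth behind it (robot.grip_depth is the distance from the TCP to the grasp point, in m); z points along the fingers, y is the line along which they close (so a half turn about z gives the same grasp; the last joint's range is limited). The gripper opens to 87 mm and grips with 3 to 60 N. Pads are 19 mm wide; open, the fingers measure 117 mm over their backs; the gripper's body (75 mm by 190 mm) begins 51 mm behind the grasp point.
Start: joints at [-1.486, 0.527, 1.433, -0, 1.181, -0.178], TCP at [0.162, -0.604, 0.223] pointing down, gripper open.
Joint ranges: [-3.08, 3.08], [-0.75, 2.2], [0.22, 2.44], [-1.43, 4.57], [0, 2.65], [-2.85, 2.85]. Speed limits (rad/s): [2.79, 2.79, 3.14, 3.14, 3.14, 3.14].

INTERFACE

Orientations are given as a unit quaternion [x, y, z, w].
In Python, from rig import robot gives the robot as it stands.
- The arm moves only by the tool creep_tool, called after ">>>" by a JSON object that holds its "name" and its "arguments". Schema: {"type":"object","properties":{"ticks":{"type":"array","items":{"type":"number"},"minItems":4,"maxItems":80},"aperture":{"type":"number"},"squeeze":{"type":"number"},"only":{"type":"string"},"quiet":{"type":"boolean"},"lines":{"type":"string"}},"required":["ticks"],"additionalProperties":false}. ticks is one flat list of numbers that holds 1 to 20 rows one after another, with no inner brackets; each row has 4 numbers: dx, dy, dz in m, then a turn about the tool's z in rad; each row shifts and turns the commanded pose from where the row before left it, along the tool's axes as they then stand; what a row does not reach is not made up. A row lasts 1/12 s, in which the tool goes at most 0.0417 m and 0.125 rad, less where a joint would pass 70% of its speed; a pose out of reach is approached as far as the arm can. aperture is the finger opening in m, set as the call begins (left out keeps the last). The fingers move at their own pace and stop on an object; squeeze is the grip in N (left out, the last holds). Time passes only in rows, so rows that do not move let the fingers close. The tool returns the time, the measured TCP pose, the force, the opening and the grip force at its end. only (a regular expression) keeps the lines of the reply that match it, lines (a string "A,B") keeps lines A to B, and quiet returns only ok. Input that does not fit is refused with a message, and nothing moves.
- robot.get_obs(): the state, without advancing time (a new reading comes with each control period).
- robot.camera(name): name is "scene" or "top" or "wrist"; returns a dict with "img" (400x640x3 uint8, red, green, blue), "fx", "fy", "cx", "cy" (pixels), "xyz" and "attitude" of the camera in the world. Camera axes: x right, y down, z forward; pixel columns grow to the right and rows downward; lengths in m; the calibration is good to about 2 mm. A picture is of the moment at which its call begins. There is no depth.
- robot.hand_in(): hands the job in; it is judged then, once.
The state is a dict: "time": time; "q": joint angles; "joint_velocities": joint speeds; "joint_torque": joint torques, N m; "position": TCP position; "tool_rot": TCP orientation; "ft_force": force on the tool from outside, world axes, zero at the start; "moment": the same for the moment, N m; "grip_width": finger opening in m; "grip_force": force on a finger pad.
Only numpy, scipy, OpenCV 4.12 (cv2) and the standard library are available. Lean on these libraries where they do the work, as an engineer would, in place of code of your own. Each camera call takes 0.05 s, during which the arm holds its last target. There are 200 camera calls.

TASK

The blue headlamp battery barrel has been left on its side: roll it over along the bench, without lifting it off, until its brass charging stud points straight up. Then take the orange weather cap, set it on the stud open end down and press until it clicks, and after the click keep pressing it fully home with about 15 N; finish like that, still pressing the cap down with the gripper. Leave the jar, headlamp, pulley and ice screw where they are.

Things in the scene. Friction and masses are not known exactly. Their poses are not given: they have to be found in the camera images.
- barrel: blue eight-sided, almost round bar, 44 mm across flats (each 18.2 mm wide), 160 long, black ends, 0.35 kg, loose; rests stably on any flat, rolls flat to flat. Origin: middle of its long axis, 22 mm above the bench. y along its length, z out along the stud: at the start level, away from the robot within 30 deg; it comes up by rolling two flats (36 mm) away from where it points
- seat (a point): centre of the top face of the round black collar (36 mm across) at the stud's foot, 25 mm from the barrel's axis along its z; the cap's rim rests on it when home. Pushed from the side the barrel slides (friction about 0.6); fingertips on its top flat, one each side of the stud (85 mm apart), pressing some 8 N, dragged 36 mm, roll it by one flat; halfway its top rises 3.6 mm
- stud_tip (a point): tip of the brass stud: 19 mm thick, 19 mm high above the collar, tapering to 14 mm. Four sprung steel balls peep 3.5 mm out of it, 8.5 mm above the collar: the cap's lip meets them with its rim 13 mm above the collar, needs 8 to 14 N to pass, the force drops (click) with the rim about 9 mm above it, the balls then draw the cap down (4 N) and the force rises once the rim lands
- cap: orange round weather cap, 34 mm in diameter, 24 mm high, 20 g, loose, standing open end down on the bench. Origin at the centre of its rim (underside), z axis up through its closed top. Inside: a lip 22 mm in diameter and 4 mm deep at the mouth, behind it a bore of 27.6 mm, 20 mm deep from the rim
- cap_top (a point): centre of the cap's closed flat top, 24 mm above its rim
- jar: empty glass jar with steel twist cap, 72 mm in diameter, 100 mm high, loose; origin at the centre of its underside. Not to be disturbed
- headlamp: black plastic headlamp, about 45 x 75 x 47 mm, loose; origin at the centre of its underside. Not to be disturbed
- pulley: silver aluminium pulley lying flat, 56 mm across and 25 mm high, with an ear reaching 49 mm from its centre; loose; origin at the centre of its underside. Not to be disturbed
- ice_screw: titanium ice screw, a 17 mm tube about 165 mm long lying along its x axis; loose; origin under its middle. Not to be disturbed
Mind the look-alikes: they are no part of the job. Several things have the shape of the barrel; the one meant has the colours described above.

How it is judged:
On the way, in this order (a step that is already met when the one before it is completed fails the run):
1. the barrel lies still on the bench, stud up, cap not yet on it (angle between barrel's own z axis and vertical below 0.1 rad and height (world z) of barrel below 0.026 m and linear speed of barrel below 0.02 m/s and distance between cap and seat above 0.03 m), for 0.2 s.
2. the cap has been pressed past the click (z of cap in the frame of seat below 0.003 m and distance between cap and seat below 0.0045 m and angle between the z axis of cap and the z axis of barrel, either way round below 0.15 rad), for 0.1 s.
At the end, for the whole second after the job is handed in: The barrel rests on the bench, stud up within 7 degrees; the cap is home on it, open end down (rim within 3 mm in height, 4.5 mm in all, of the collar centre); the gripper bears on the cap with over 5 N and the barrel on the bench with over 12 N (its weight is 2.7 to 4.3 N) (angle between barrel's own z axis and vertical below 0.12 rad and height (world z) of barrel below 0.026 m and linear speed of barrel below 0.02 m/s and angle between cap's own z axis and vertical below 0.2 rad and z of cap in the frame of seat below 0.003 m and distance between cap and seat below 0.0045 m and contact force between the fingers and cap above 5 N and contact force between barrel and table above 12 N); the arm keeps its last pose, push and grip.
It fails at once if the barrel is lifted off the bench (height (world z) of barrel above 0.04 m).
It fails at once if a bystander is moved (distance of any of jar, headlamp, pulley, ice_screw from where it was at the start of the episode above 0.02 m).
It also fails if it takes over 72 s, if anything falls off the work surface, if the arm or the gripper's body presses on something with over 40 N, if the wrist force passes 120 N, or if a joint passes its speed limit or range.

## Working session

There is one attempt and no reset: what is moved stays moved. The work goes in short steps, Python scripts to look and compute and a tool call to move; the robot and the scene stay as the last step left them, time stands still between calls to the robot, and variables do not carry over. Pictures are saved under pics/ and viewed, at most 10 in all, crops included, and the job is handed in when it is done.

```bash
ls; mkdir -p pics
```

Create h.py:
```python
import numpy as np, cv2
from scipy.spatial.transform import Rotation as R
from rig import robot
def cam(n):
    c=robot.camera(n); c['R']=None
    a=np.array(c['attitude'],float)
    c['R']=a if a.shape==(3,3) else R.from_quat(a).as_matrix()
    return c
def ray(c,u,v):
    d=c['R']@np.array([(u-c['cx'])/c['fx'],(v-c['cy'])/c['fy'],1.]); return np.array(c['xyz'],float),d/np.linalg.norm(d)
def onz(c,u,v,z):
    o,d=ray(c,u,v); return o+d*(z-o[2])/d[2]
def tri(*rs):
    A=sum(np.eye(3)-np.outer(d,d) for o,d in rs); b=sum((np.eye(3)-np.outer(d,d))@o for o,d in rs)
    p=np.linalg.solve(A,b); return p,[np.linalg.norm(np.cross(p-o,d)) for o,d in rs]
def proj(c,p):
    q=c['R'].T@(np.array(p)-c['xyz']); return np.array([c['fx']*q[0]/q[2]+c['cx'],c['fy']*q[1]/q[2]+c['cy']])
def save(c,f): cv2.imwrite(f,c['img'][:,:,::-1])
```

Run:
```python
from h import *
for n in("scene","top"):
    c=cam(n); save(c,f"pics/{n}0.png"); print(n,c['xyz'],np.round(c['R'],3).tolist(),c['fx'],c['cx'],c['cy'])
o=robot.get_obs(); print({k:np.round(v,3).tolist() for k,v in o.items()},robot.grip_depth)
```

```text
pics
scene [ 0.99679374 -0.35289871  0.86179757] [[0.644, 0.621, -0.446], [0.765, -0.531, 0.365], [-0.01, -0.576, -0.817]] 433.7657142335216 315.5622580661473 197.71002153468677
top [0.39828502 0.03424406 1.11273662] [[0.005, -0.988, 0.152], [-1.0, -0.006, -0.004], [0.005, -0.152, -0.988]] 382.39101491816916 320.8549108574039 206.56470189400653
{'time': 0.1, 'q': [-1.486, 0.528, 1.434, -0.0, 1.181, -0.179], 'joint_velocities': [0.001, -0.002, -0.002, 0.001, -0.002, 0.001], 'joint_torque': [-0.0, -44.098, -17.715, 0.064, 0.053, -0.0], 'position': [0.162, -0.603, 0.222], 'tool_rot': [0.991, 0.131, 0.0, -0.001], 'ft_force': [-0.387, 0.956, -1.123], 'moment': [-0.054, -0.016, 0.028], 'grip_force': 0.0, 'grip_width': 0.087} 0.0187
```

View pics/scene0.png

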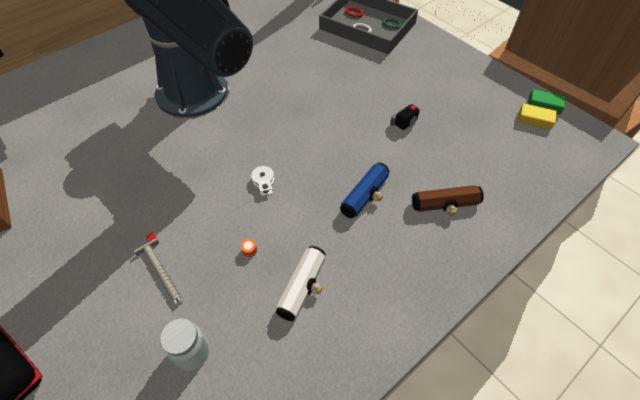

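View pics/top0.png

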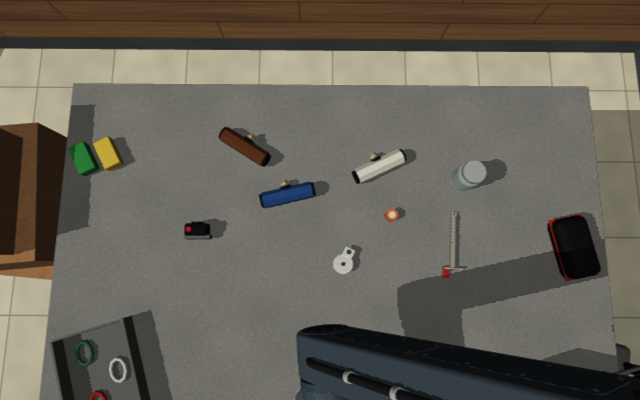

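Candidates: blue bar at scene (366,190) / top (287,194); white bar at scene (302,283) / top (380,166); brown bar at scene (447,198) / top (245,146). The blue one is the barrel. The orange cap is at scene (249,247) / top (392,214), and nothing else has that shape. Next I'll measure it in both views and check it in a crop.

Add to h.py:
```python
LIM={'blue':((105,120,40),(125,255,255)),'orange':((3,150,120),(16,255,255)),'brass':((10,60,90),(25,200,255))}
def mask(c,col):
    m=cv2.inRange(cv2.cvtColor(c['img'],cv2.COLOR_RGB2HSV),*map(np.array,LIM[col])); return m
def blobs(c,col,amin=15):
    n,l,s,ce=cv2.connectedComponentsWithStats(mask(c,col)); 
    return [(int(s[i,4]),ce[i].round(1).tolist(),s[i,:4].tolist()) for i in range(1,n) if s[i,4]>=amin]
```

Run:
```python
from h import *
s,t=cam("scene"),cam("top")
for c in(s,t):
    for k in LIM: print(k,blobs(c,k))
cr=[cv2.resize(c['img'][v-50:v+50,u-66:u+66],None,fx=3,fy=3,interpolation=2) for c,u,v in((s,366,190),(t,287,194),(s,249,247),(t,392,214))]
save({'img':np.vstack([np.hstack(cr[:2]),np.hstack(cr[2:])])[:, :]},"pics/crop1.png")
```

```text
blue [(923, [366.1, 187.2], [342, 164, 47, 52])]
orange [(24, [473.5, 189.3], [470, 188, 8, 4]), (107, [248.2, 246.5], [241, 239, 16, 15])]
brass [(4588, [48.4, 24.5], [0, 0, 134, 75]), (15, [396.5, 0.7], [393, 0, 7, 3]), (2761, [580.8, 88.8], [489, 11, 151, 124]), (452, [535.6, 118.9], [517, 103, 40, 27]), (348, [3.6, 200.6], [0, 168, 12, 59]), (501, [448.4, 191.7], [417, 185, 63, 15]), (49, [377.5, 195.9], [373, 191, 10, 10]), (56, [451.7, 210.6], [448, 205, 9, 11]), (134, [247.7, 244.8], [240, 238, 17, 14]), (60, [316.6, 288.4], [311, 283, 11, 11])]
blue [(769, [286.9, 194.5], [261, 182, 53, 26])]
orange [(77, [391.0, 214.9], [385, 209, 13, 12])]
brass [(117, [199.4, 28.3], [176, 27, 43, 4]), (191, [255.4, 29.1], [222, 27, 82, 4]), (115, [424.0, 29.9], [394, 28, 50, 5]), (107, [462.0, 30.6], [447, 29, 37, 4]), (175, [160.9, 32.4], [89, 31, 132, 5]), (33, [497.8, 31.4], [487, 31, 23, 2]), (17, [516.8, 31.6], [511, 31, 13, 2]), (274, [370.7, 33.8], [299, 32, 142, 5]), (19, [162.0, 35.0], [153, 35, 19, 1]), (174, [257.7, 35.6], [225, 34, 73, 4]), (129, [472.4, 37.0], [444, 35, 64, 4]), (49, [552.4, 35.0], [530, 35, 47, 2]), (40, [374.4, 36.2], [356, 36, 34, 2]), (1899, [25.0, 195.0], [0, 122, 38, 142]), (509, [105.9, 152.2], [92, 136, 28, 34]), (20, [372.0, 154.6], [370, 152, 5, 7]), (19, [283.1, 181.8], [281, 179, 6, 7]), (80, [392.4, 213.3], [385, 208, 14, 13]), (533, [30.6, 272.3], [0, 265, 54, 15])]
```

View pics/crop1.png

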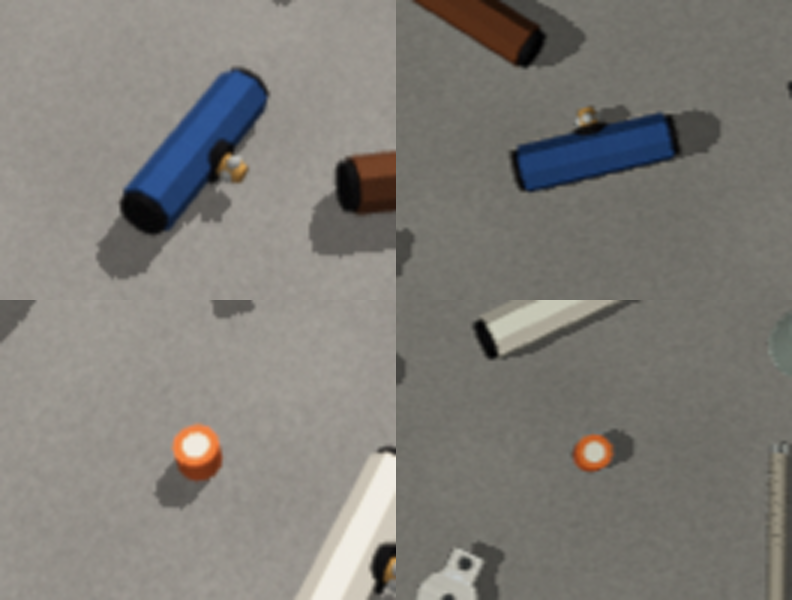

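The crop shows the blue bar at scene (366,190), with the black collar and brass stud at scene (377,196) / top (283,181) pointing away from the robot. The cap's light top disc is at scene (248,245) / top (392,214).

Run:
```python
from h import *
s,t=cam("scene"),cam("top")
def disc(c,u,v):
    m=np.zeros((400,640),np.uint8); cv2.circle(m,(int(u),int(v)),6,255,-1)
    g=cv2.inRange(cv2.cvtColor(c['img'],cv2.COLOR_RGB2HSV),np.array((0,0,170)),np.array((30,90,255)))&m
    M=cv2.moments(g,True); return M['m10']/M['m00'],M['m01']/M['m00'],M['m00']
ds,dt=disc(s,248,245),disc(t,392,214); print(ds,dt)
print("cap top",tri(ray(s,*ds[:2]),ray(t,*dt[:2])))
print("stud",tri(ray(s,378,196.5),ray(t,283,181.5)))
print("barrel c",tri(ray(s,366.1,187.2),ray(t,286.9,194.5)))
cn,_=cv2.findContours(mask(t,'blue'),0,2); k=max(cn,key=cv2.contourArea); r=cv2.minAreaRect(k); print(r)
for p in cv2.boxPoints(r): print(p,onz(t,*p,0.03).round(3))
for n,u,v in(("jar",475,173),("pulley",343,262),("lamp",197,230),("screw",453,240),("white",380,166),("brown",245,146)): print(n,onz(t,u,v,.02).round(3))
w=cam("wrist"); print(w['xyz'],w['R'].round(3).tolist(),w['fx'])
```

```text
(247.80357142857142, 244.83928571428572, 56.0) (391.5882352941176, 214.3235294117647, 34.0)
cap top (array([ 0.54276789, -0.17365401,  0.02857621]), [np.float64(0.0011480957201166315), np.float64(0.001148095720116615)])
stud (array([0.6355667 , 0.13734022, 0.02681835]), [np.float64(0.003433146204950829), np.float64(0.0034331462049507276)])
barrel c (array([0.59865052, 0.12795752, 0.03286621]), [np.float64(0.0004991587537376081), np.float64(0.0004991587537376068)])
((286.7377014160156, 194.38522338867188), (15.4028959274292, 51.64836883544922), 76.75948333740234)
[259.83606 192.80325] [0.603 0.206 0.03 ]
[310.11145 180.97375] [0.639 0.061 0.03 ]
[313.63934 195.9672 ] [0.595 0.051 0.03 ]
[263.36395 207.79669] [0.56  0.194 0.03 ]
jar [ 0.668 -0.422  0.02 ]
pulley [ 0.408 -0.034  0.02 ]
lamp [0.496 0.384 0.02 ]
screw [ 0.472 -0.348  0.02 ]
white [ 0.688 -0.143  0.02 ]
brown [0.746 0.255 0.02 ]
[ 0.23411377 -0.5843512   0.38455259] [[0.26, -0.93, -0.261], [-0.966, -0.251, -0.07], [-0.001, 0.27, -0.963]] 328.9673719696254
```

Measurements agree with the description: cap top at z 0.029, stud about 40 mm from the barrel's axis, and everything within reach. I'll fly over the cap and look with the wrist camera.

>>> {"name": "creep_tool", "arguments": {"ticks": [0.024,-0.0158,0,0,0.024,-0.0158,0,0,0.024,-0.0158,0,0,0.024,-0.0158,0,0,0.024,-0.0158,0,0,0.024,-0.0158,0,0,0.024,-0.0158,0,0,0.024,-0.0158,0,0,0.024,-0.0158,0,0,0.024,-0.0158,0,0,0.024,-0.0158,0,0,0.024,-0.0158,0,0,0.024,-0.0158,0,0,0.024,-0.0158,0,0,0.024,-0.0158,0,0,0.024,-0.0158,0,0,0.024,-0.0158,0,0,0.024,-0.0158,0,0,0.024,-0.0158,0,0,0.024,-0.0158,0,0]}}

```text
time: 2.02
position: [0.5447, -0.1724, 0.2226]
tool_rot: [0.991, 0.131, 0.0, 0.0]
ft_force: [-0.3, -0.3, -0.3]
grip_width: 0.0869
grip_force: 0.0
```

Add to h.py:
```python
def tool():
    o=robot.get_obs(); return np.array(o['position']),R.from_quat(o['tool_rot']).as_matrix(),o
```

Run:
```python
from h import *
w=cam("wrist"); np.save("w_cap.npy",w,allow_pickle=True); save(w,"pics/w1.png"); print(w['xyz'],blobs(w,'orange')); p,T,o=tool(); print(p,T.round(3).tolist(),o['ft_force'])
```

```text
[ 0.61636168 -0.15336792  0.38501713] [(303, [317.7, 171.3], [304, 159, 29, 29])]
[ 0.54804319 -0.1687135   0.22284664] [[0.965, 0.262, 0.004], [0.262, -0.965, 0.003], [0.005, -0.001, -1.0]] [1.89434866 1.75678084 0.15737732]
```

View pics/w1.png

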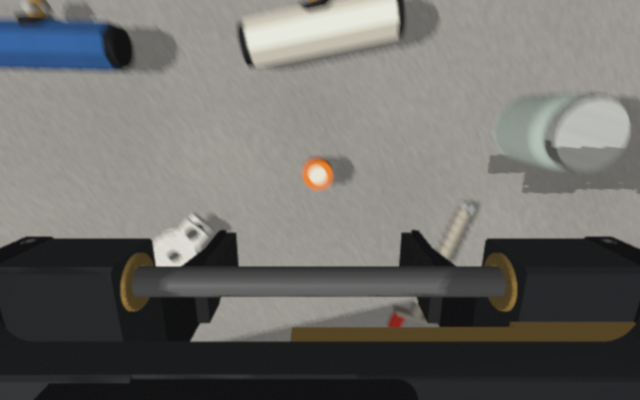

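The wrist view shows the orange cap at (318,172) with its light disc, the blue bar at upper left with its black end at (118,47), the white bar at (320,33), the jar at (590,130), the pulley at (180,240) and the screw at (455,230). Now on to the barrel.

>>> {"name": "creep_tool", "arguments": {"ticks": [0.0097,-0.023,0,0,0.0097,-0.023,0,0,0.0097,-0.023,0,0,0.0097,-0.023,0,0,0.0097,-0.023,0,0,0.0097,-0.023,0,0,0.0097,-0.023,0,0,0.0097,-0.023,0,0,0.0097,-0.023,0,0,0.0097,-0.023,0,0,0.0097,-0.023,0,0,0.0097,-0.023,0,0,0,0,0,0,0,0,0,0,0,0,0,0]}}

```text
time: 3.32
position: [0.5843, 0.1227, 0.2224]
tool_rot: [0.991, 0.131, -0.0, 0.0]
ft_force: [-0.1, 0.0, -0.1]
grip_width: 0.0871
grip_force: 0.0
```

Run:
```python
from h import *
w=cam("wrist"); save(w,"pics/w2.png"); print(w['xyz'],blobs(w,'blue',100),blobs(w,'brass',30)); p,T,o=tool(); print(p,T.round(3).tolist(),o['ft_force'])
cn,_=cv2.findContours(mask(w,'blue'),0,2); k=max(cn,key=cv2.contourArea); r=cv2.minAreaRect(k); print(r)
for q in cv2.boxPoints(r): print(q,onz(w,*q,0.03).round(4))
print("ctr",onz(w,*r[0],0.035))
```

```text
[0.65610529 0.14182633 0.38475029] [(5313, [317.2, 161.6], [248, 140, 140, 43])] [(2069, [250.8, 22.8], [210, 0, 74, 59]), (278, [572.9, 116.7], [562, 107, 23, 21]), (221, [317.5, 129.3], [309, 120, 18, 20]), (303, [125.4, 286.4], [120, 257, 15, 54]), (316, [511.1, 287.1], [501, 257, 16, 54]), (165, [360.4, 328.5], [291, 327, 149, 14])]
[0.58435374 0.12221737 0.22248624] [[0.966, 0.259, -0.0], [0.259, -0.966, -0.0], [-0.0, 0.0, -1.0]] [ 1.13518519 -1.16400809 -0.10163092]
((317.3765869140625, 161.0528106689453), (139.2545166015625, 40.03456115722656), 1.2730300426483154)
[247.32178 179.51826] [0.5596 0.1967 0.03  ]
[248.21124 139.49358] [0.6026 0.2047 0.03  ]
[387.4314  142.58736] [0.6382 0.0603 0.03  ]
[386.54193 182.61205] [0.5962 0.0474 0.03  ]
ctr [0.6002947  0.12765702 0.035     ]
```

View pics/w2.png

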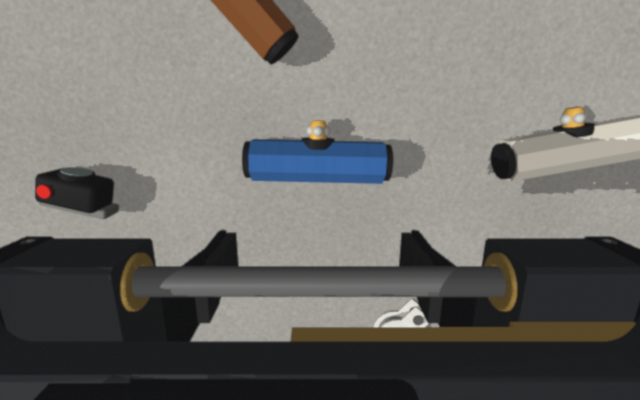

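The wrist view shows the blue bar spanning (247..387, 140..182) with its stud at (317,129), centred along its length. Its centre is about (0.599, 0.1275), and all three views agree. I'll go down, straddling the stud, with the fingertips over the far edge of the top flat.

>>> {"name": "creep_tool", "arguments": {"ticks": [0.0025,-0.0001,0.0167,0.002,0.0025,-0.0001,0.0167,0.002,0.0025,-0.0001,0.0167,0.002,0.0025,-0.0001,0.0167,0.002,0.0025,-0.0001,0.0167,0.002,0.0025,-0.0001,0.0167,0.002,0.0025,-0.0001,0.0167,0.002,0.0025,-0.0001,0.0167,0.002,0.0025,-0.0001,0.0167,0.002,0.0025,-0.0001,0.0167,0.002,0,0,0,0,0,0,0,0,0,0,0,0,0,0,0,0]}}

```text
time: 4.53
position: [0.6093, 0.1299, 0.0569]
tool_rot: [0.993, 0.121, 0.001, 0.0]
ft_force: [0.1, -0.5, -0.4]
grip_width: 0.0871
grip_force: 0.0
```

>>> {"name": "creep_tool", "arguments": {"ticks": [0,0,0.002,0,0,0,0.002,0,0,0,0.002,0,0,0,0.002,0,0,0,0,0,0,0,0,0]}}

```text
time: 5.03
position: [0.6083, 0.1304, 0.0474]
tool_rot: [0.993, 0.121, -0.0, -0.0]
ft_force: [-0.5, 0.2, -0.1]
grip_width: 0.087
grip_force: 0.0
```

>>> {"name": "creep_tool", "arguments": {"ticks": [0,0,0.001,0,0,0,0.001,0,0,0,0.001,0,0,0,0,0,0,0,0,0]}}

```text
time: 5.45
position: [0.6085, 0.1304, 0.0445]
tool_rot: [0.993, 0.121, 0.0, 0.0]
ft_force: [0.1, -0.4, 0.4]
grip_width: 0.0872
grip_force: 0.0
```

>>> {"name": "creep_tool", "arguments": {"ticks": [0,0,0.001,0,0,0,0,0,0,0,0,0]}}

```text
time: 5.7
position: [0.6088, 0.1304, 0.0444]
tool_rot: [0.993, 0.121, 0.0, 0.0]
ft_force: [-1.1, -0.2, 4.6]
grip_width: 0.0871
grip_force: 2.5
```

>>> {"name": "creep_tool", "arguments": {"ticks": [0,0,0.0008,0,0,0,0,0,-0.003,0,-0.0008,0,-0.003,0,-0.001,0,-0.003,0,-0.0008,0,0,0,0,0]}}

```text
time: 6.2
position: [0.5984, 0.128, 0.045]
tool_rot: [0.993, 0.121, -0.001, -0.0]
ft_force: [-0.5, 0.7, 0.8]
grip_width: 0.0869
grip_force: 0.0
```

Run:
```python
from h import *
s,w=cam("scene"),cam("wrist"); print([blobs(s,k,40) for k in('blue',)],[b for b in blobs(s,'brass',20) if 350<b[1][0]<400])
a=cv2.resize(s['img'][150:230,320:420],(500,400),interpolation=2); b=w['img'][80:400:,150:490]
save({'img':np.hstack([a,cv2.resize(b,(300,400))])},"pics/c3.png")
```

```text
[[(475, [366.3, 192.2], [342, 166, 47, 50])]] [(50, [377.4, 195.9], [373, 191, 10, 10])]
```

View pics/c3.png

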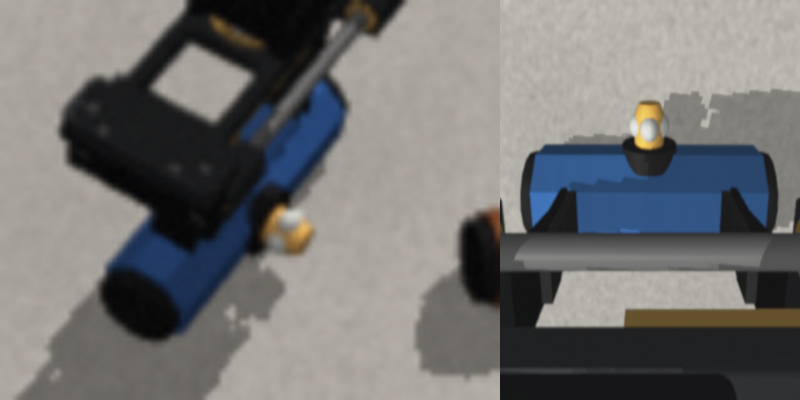

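The crop shows the barrel hasn't moved: the stud is at the same pixel and still level. The tips slipped because I unloaded them too early. I'll press nearer the trailing side, harder, and drag without lifting.

>>> {"name": "creep_tool", "arguments": {"ticks": [-0.003,0,0,0,-0.003,0,0,0,0,0,0.0015,0,0,0,0.0015,0,0,0,0,0]}}

```text
time: 6.72
position: [0.5935, 0.1267, 0.0445]
tool_rot: [0.993, 0.121, -0.0, 0.0]
ft_force: [-4.4, -0.5, 14.3]
grip_width: 0.0868
grip_force: 7.0
```

>>> {"name": "creep_tool", "arguments": {"ticks": [-0.002,0,0,0,-0.002,0,0,0,-0.002,0,0,0]}}

```text
time: 6.97
position: [0.5914, 0.1261, 0.0446]
tool_rot: [0.993, 0.121, 0.004, -0.0]
ft_force: [1.2, 2.7, 7.6]
grip_width: 0.0875
grip_force: 4.2
```

>>> {"name": "creep_tool", "arguments": {"ticks": [-0.002,0,0,0,-0.002,0,0,0,-0.002,0,0,0]}}

```text
time: 7.22
position: [0.5867, 0.125, 0.0452]
tool_rot: [0.993, 0.121, 0.005, -0.0]
ft_force: [1.2, 3.3, 12.1]
grip_width: 0.0868
grip_force: 5.9
```

```bash
python3 -c "
from h import *
s=cam('scene'); print([b for b in blobs(s,'brass',20) if 330<b[1][0]<400])"
```

```text
[(53, [376.6, 193.9], [372, 189, 10, 10])]
```

>>> {"name": "creep_tool", "arguments": {"ticks": [-0.003,0,0,0,-0.003,0,0,0,-0.003,0,0,0]}}

```text
time: 7.52
position: [0.577, 0.1226, 0.0454]
tool_rot: [0.993, 0.121, 0.004, -0.0]
ft_force: [-0.8, 2.3, 13.6]
grip_width: 0.0874
grip_force: 6.6
```

```bash
python3 -c "
from h import *
s=cam('scene'); print([b for b in blobs(s,'brass',20) if 330<b[1][0]<400])"
```

```text
[(58, [374.4, 190.4], [369, 186, 11, 9])]
```

>>> {"name": "creep_tool", "arguments": {"ticks": [-0.003,0,0,0,-0.003,0,0,0,-0.003,0,0,0]}}

```text
time: 7.82
position: [0.5649, 0.1197, 0.0436]
tool_rot: [0.993, 0.121, 0.001, 0.0]
ft_force: [-1.7, -0.6, 3.1]
grip_width: 0.0872
grip_force: 1.4
```

```bash
python3 -c "
from h import *
s=cam('scene'); print([b for b in blobs(s,'brass',20) if 330<b[1][0]<400])"
```

```text
[(54, [371.2, 186.4], [366, 183, 10, 8])]
```

>>> {"name": "creep_tool", "arguments": {"ticks": [-0.003,0,0,0,-0.003,0,-0.001,0,0,0,-0.01,0,0,0,-0.01,0,0,0,0,0,0,0,0,0]}}

```text
time: 8.37
position: [0.5603, 0.1181, 0.0645]
tool_rot: [0.993, 0.121, 0.002, 0.0]
ft_force: [-0.3, -0.3, -0.2]
grip_width: 0.0871
grip_force: 0.0
```

```bash
python3 -c "
from h import *
s=cam('scene'); print([b for b in blobs(s,'brass',20) if 330<b[1][0]<400], blobs(s,'blue',100))
d=np.array([.97,.24,0]);c0=np.array([.599,.1275,.022])
for k in range(3):
  a=np.pi/4*k; print(k,proj(s,c0-d*.0182*k+.038*(d*np.cos(a)+np.array([0,0,np.sin(a)]))))
"
```

```text
[(60, [368.8, 184.2], [363, 180, 11, 9])] [(815, [359.4, 183.9], [336, 160, 46, 52])]
0 [379.09599488 197.66481853]
1 [369.5807339  185.07819347]
2 [353.70576327 173.32792635]
```

The first flat has rolled: the stud sits at the predicted 45° pixel. Now the second flat.

>>> {"name": "creep_tool", "arguments": {"ticks": [0.008,0,0,0,0.008,0,0,0,0,0,0.006,0,0,0,0.006,0,0,0,0.005,0,0,0,0.002,0,0,0,0.0018,0,0,0,0.0015,0,0,0,0,0,0,0,0,0]}}

```text
time: 9.25
position: [0.5741, 0.122, 0.0443]
tool_rot: [0.993, 0.121, 0.0, 0.0]
ft_force: [-5.1, -0.8, 25.4]
grip_width: 0.087
grip_force: 12.4
```

>>> {"name": "creep_tool", "arguments": {"ticks": [-0.002,0,-0.001,0,-0.002,0,-0.0006,0,-0.002,0,0,0,-0.002,0,0,0,-0.002,0,0,0,-0.002,0,0,0]}}

```text
time: 9.75
position: [0.5666, 0.1201, 0.0451]
tool_rot: [0.993, 0.121, 0.005, -0.0]
ft_force: [1.4, 2.8, 13.6]
grip_width: 0.0868
grip_force: 7.0
```

```bash
python3 -c "
from h import *
s=cam('scene'); print([b for b in blobs(s,'brass',20) if 330<b[1][0]<400])"
```

```text
[(51, [366.0, 181.4], [361, 178, 10, 8])]
```

>>> {"name": "creep_tool", "arguments": {"ticks": [-0.003,0,0,0,-0.003,0,0,0,-0.003,0,0,0,-0.003,0,0,0,-0.003,0,0,0]}}

```text
time: 10.22
position: [0.5476, 0.1155, 0.0433]
tool_rot: [0.993, 0.121, -0.0, 0.0]
ft_force: [-1.8, 0.0, 3.1]
grip_width: 0.087
grip_force: 1.5
```

```bash
python3 -c "
from h import *
s=cam('scene'); print([b for b in blobs(s,'brass',20) if 330<b[1][0]<400])"
```

```text
[(48, [357.4, 175.1], [353, 172, 9, 9])]
```

>>> {"name": "creep_tool", "arguments": {"ticks": [-0.003,0,0,0,-0.003,0,-0.001,0,0,0,-0.01,0,0,0,-0.02,0,0,0,-0.03,0,0,0,-0.03,0,0,0,-0.03,0,0,0,-0.03,0,0,0,0,0,0,0,0,0,0,0,0,0,0,0,0,0]}}

```text
time: 11.27
position: [0.5413, 0.114, 0.1923]
tool_rot: [0.993, 0.121, -0.001, -0.0]
ft_force: [0.2, -0.2, -0.4]
grip_width: 0.0867
grip_force: 0.0
```

Run:
```python
from h import *
w,s,t=cam("wrist"),cam("scene"),cam("top"); p,T,o=tool(); print(p)
for c,n in((w,'w'),(s,'s'),(t,'t')): print(n,[b for b in blobs(c,'brass',10) if b[0]<800 and not b[1][1]<40], blobs(c,'blue',100))
u,v=blobs(w,'blue',300)[0][1]; u,v=int(u),int(v)
a=cv2.resize(w['img'][60:260,160:480],(640,400)); save({'img':a},"pics/w4.png")
```

```text
[0.54162879 0.11397879 0.19222886]
w [(364, [609.2, 63.2], [596, 51, 28, 26]), (337, [318.4, 164.5], [309, 155, 20, 20]), (150, [566.0, 228.2], [546, 220, 47, 19]), (43, [577.1, 234.5], [568, 232, 19, 7]), (308, [125.4, 286.3], [120, 257, 15, 54]), (319, [511.0, 286.8], [501, 257, 16, 54]), (134, [344.9, 328.7], [291, 327, 118, 14]), (29, [425.9, 328.0], [414, 327, 26, 3])] [(5492, [319.0, 157.5], [242, 136, 154, 45])]
s [(398, [535.0, 119.9], [517, 103, 40, 27]), (17, [634.2, 133.8], [629, 129, 11, 9]), (354, [3.6, 201.0], [0, 168, 12, 59]), (50, [353.3, 172.7], [350, 169, 8, 10]), (509, [448.3, 191.8], [417, 185, 63, 15]), (60, [451.5, 210.6], [447, 205, 10, 11]), (137, [247.7, 245.0], [240, 238, 17, 15]), (61, [316.5, 288.3], [311, 283, 11, 11])] [(799, [353.8, 181.4], [329, 157, 47, 52])]
t [(334, [236.0, 142.2], [220, 130, 39, 22]), (21, [251.8, 135.6], [249, 133, 6, 7]), (556, [106.3, 153.2], [92, 136, 28, 35]), (15, [372.0, 153.4], [370, 152, 6, 4]), (89, [392.4, 213.8], [385, 208, 14, 14]), (541, [30.5, 272.2], [0, 265, 54, 15]), (147, [533.4, 381.4], [529, 364, 9, 36]), (293, [542.9, 384.5], [537, 367, 13, 33]), (76, [551.2, 386.1], [549, 373, 6, 27]), (578, [584.5, 386.0], [556, 375, 68, 25])] []
```

View pics/w4.png

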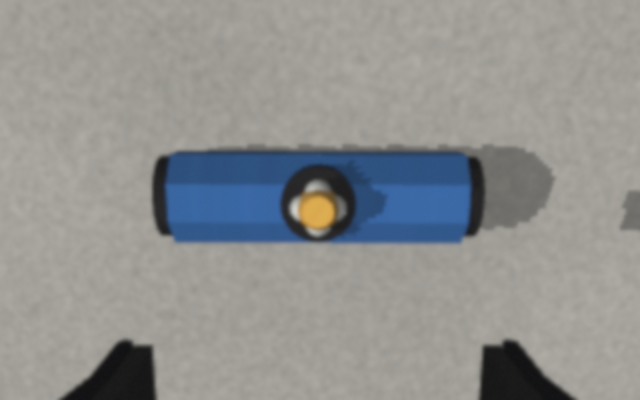

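The stud stands straight up. The collar is centred at wrist pixel (319,161) and the brass tip at (318,165). I'll measure the seat, then fly to the cap.

Run:
```python
from h import *
w,s=cam("wrist"),cam("scene"); np.save("w_seat.npy",w,allow_pickle=True)
hsv=cv2.cvtColor(w['img'],cv2.COLOR_RGB2HSV)
b=blobs(w,'brass',100); b=[x for x in b if 300<x[1][0]<340 and x[1][1]<200][0]; print(b)
g=cv2.inRange(hsv,np.array((0,0,0)),np.array((180,255,60))); n,l,st,ce=cv2.connectedComponentsWithStats(g)
for i in range(1,n):
    x,y,ww,hh,a=st[i]
    if a>150 and x>280 and x+ww<360 and y<200:
        print('collar',st[i],ce[i]); 
        k=max(cv2.findContours((l==i).astype(np.uint8),0,2)[0],key=cv2.contourArea); e=cv2.minEnclosingCircle(k); print(e, onz(w,*e[0],.047))
sc=[x for x in blobs(s,'brass',20) if 340<x[1][0]<365][0]; print(sc)
print("tip z.066",onz(w,*b[1],.066),"tri",tri(ray(w,*b[1]),ray(s,*sc[1])))
k=max(cv2.findContours(mask(w,'blue'),0,2)[0],key=cv2.contourArea); r=cv2.minAreaRect(k); print(r,onz(w,*r[0],.031))
p,T,o=tool(); d=np.array([.5428,-.1737,.2])-p; print(p,T.T@d)
```

```text
(335, [318.4, 164.8], [309, 156, 20, 20])
collar [301 143  36  37 499] [319.70140281 158.48496994]
((318.9356994628906, 161.278564453125), 18.6669979095459) [0.56424777 0.11882461 0.047     ]
(50, [353.3, 172.7], [350, 169, 8, 10])
tip z.066 [0.56417088 0.11931398 0.066     ] tri (array([0.56285784, 0.1188349 , 0.06120121]), [np.float64(0.0005454996930093201), np.float64(0.0005454996930094674)])
((318.5, 158.49998474121094), (152.99996948242188, 42.99999237060547), -0.0) [0.56422863 0.11924723 0.031     ]
[0.54200705 0.11395641 0.19263059] [-0.06838958  0.27940966 -0.00736596]
```

>>> {"name": "creep_tool", "arguments": {"ticks": [-0.0057,0.0233,0,0,-0.0057,0.0233,0,0,-0.0057,0.0233,0,0,-0.0057,0.0233,0,0,-0.0057,0.0233,0,0,-0.0057,0.0233,0,0,-0.0057,0.0233,0,0,-0.0057,0.0233,0,0,-0.0057,0.0233,0,0,-0.0057,0.0233,0,0,-0.0057,0.0233,0,0,-0.0057,0.0233,0,0,0,0,0,0,0,0,0,0,0,0,0,0,0,0,0,0]}}

```text
time: 12.85
position: [0.5429, -0.1727, 0.1933]
tool_rot: [0.993, 0.122, -0.0, -0.001]
ft_force: [-0.4, 0.6, 0.8]
grip_width: 0.087
grip_force: 0.0Traceback (most recent call last):
```

Run:
```python
from h import *
w,s,t=cam("wrist"),cam("scene"),cam("top"); p,T,o=tool()
def disc(c,r0):
    hsv=cv2.cvtColor(c['img'],cv2.COLOR_RGB2HSV)
    b=[x for x in blobs(c,'orange',60) if x[2][2]<60 and x[2][3]<60]; b=max(b); x,y,ww,hh=b[2]
    m=np.zeros((400,640),np.uint8); cv2.rectangle(m,(x+2,y+2),(x+ww-3,y+hh-3),255,-1)
    g=cv2.inRange(hsv,np.array((0,0,150)),np.array((40,100,255)))&m; M=cv2.moments(g,True)
    return (M['m10']/M['m00'],M['m01']/M['m00']),b
ds={n:disc(c,0) for n,c in(('w',w),('s',s),('t',t))}; print(ds)
print("wrist z.024",onz(w,*ds['w'][0],.024)); print("tri ws",tri(ray(w,*ds['w'][0]),ray(s,*ds['s'][0])))
b=ds['w'][1][2]; print('outer',onz(w,b[0]+b[2]/2-.5,b[1]+b[3]/2-.5,.018))
tgt=onz(w,*ds['w'][0],.024); d=tgt-p; print(p,T.T@d,o['tool_rot'])
```

```text
  File "<stdin>", line 9, in <module>
  File "<stdin>", line 5, in disc
ValueError: max() iterable argument is empty
```

Run:
```python
from h import *
w,s=cam("wrist"),cam("scene"); p,T,o=tool()
def disc(c):
    hsv=cv2.cvtColor(c['img'],cv2.COLOR_RGB2HSV)
    L=[x for x in blobs(c,'orange',25) if x[2][2]<60 and x[2][3]<60]; 
    if not L: return None
    b=max(L); x,y,ww,hh=b[2]
    m=np.zeros((400,640),np.uint8); cv2.rectangle(m,(x+2,y+2),(x+ww-3,y+hh-3),255,-1)
    g=cv2.inRange(hsv,np.array((0,0,150)),np.array((40,100,255)))&m; M=cv2.moments(g,True)
    return (M['m10']/M['m00'],M['m01']/M['m00']),b
W,S=disc(w),disc(s); print(W,S)
tgt=onz(w,*W[0],.024); print("wrist z.024",tgt)
if S: print("tri ws",tri(ray(w,*W[0]),ray(s,*S[0])))
c1=np.load("w_cap.npy",allow_pickle=True).item(); D1=disc(c1); print(D1,onz(c1,*D1[0],.024))
b=W[1][2]; print('outer',onz(w,b[0]+b[2]/2-.5,b[1]+b[3]/2-.5,.018))
print(p,T.T@(tgt-p),o['tool_rot'])
```

```text
((318.865625, 182.065625), (508, [319.2, 179.5], [304, 164, 32, 33])) ((6.09433962264151, 186.0188679245283), (146, [3.8, 199.8], [0, 176, 10, 47]))
wrist z.024 [ 0.54130279 -0.1739795   0.024     ]
tri ws (array([ 0.69436611, -0.27195284,  0.61699606]), [np.float64(0.1333594138645265), np.float64(0.1333594138645266)])
((317.2588652482269, 174.73758865248226), (303, [317.7, 171.3], [304, 159, 29, 29])) [ 0.54403671 -0.17167807  0.024     ]
outer [ 0.54228484 -0.17442818  0.018     ]
[ 0.54333827 -0.17303951  0.19372389] [-0.00220234  0.00043733  0.16972385] [ 9.92569378e-01  1.21680021e-01 -5.78816112e-06 -4.92836980e-05]
```

Cap top is about (0.5413, -0.174) by wrist, within 1.5 mm of the scene/top fix. Going down over it.

>>> {"name": "creep_tool", "arguments": {"ticks": [-0.001,0.0002,0.016,0,-0.001,0.0002,0.016,0,0,0,0.016,0,0,0,0.016,0,0,0,0.016,0,0,0,0.016,0,0,0,0.016,0,0,0,0.016,0,0,0,0.016,0,0,0,0.016,0,0,0,0.016,0,0,0,0.008,0,0,0,0,0,0,0,0,0,0,0,0,0]}}

```text
time: 14.35
position: [0.5421, -0.1749, 0.0104]
tool_rot: [0.993, 0.121, 0.001, 0.0]
ft_force: [-0.4, 0.4, -0.5]
grip_width: 0.0871
grip_force: 0.0
```

>>> {"name": "creep_tool", "arguments": {"ticks": [0,0,0.003,0,0,0,0.003,0,0,0,0,0,0,0,0,0,0,0,0,0]}}

```text
time: 14.77
position: [0.5415, -0.1748, 0.0038]
tool_rot: [0.993, 0.121, 0.0, 0.0]
ft_force: [0.4, -0.0, 0.6]
grip_width: 0.0871
grip_force: 0.0
```

>>> {"name": "creep_tool", "arguments": {"ticks": [0,0,0,0,0,0,0,0,0,0,0,0,0,0,0,0,0,0,0,0,0,0,0,0,0,0,0,0,0,0,0,0,0,0,0,0,0,0,0,0], "aperture": 0.028, "squeeze": 40}}

```text
time: 15.6
position: [0.5414, -0.1747, 0.0036]
tool_rot: [0.993, 0.121, -0.0, -0.0]
ft_force: [1.0, -1.0, -0.3]
grip_width: 0.0331
grip_force: 40.0
```

>>> {"name": "creep_tool", "arguments": {"ticks": [0,0,-0.01,0,0,0,-0.02,0,0,0,-0.03,0,0,0,-0.03,0,0,0,0,0]}}

```text
time: 16.02
position: [0.545, -0.1765, 0.0995]
tool_rot: [0.993, 0.121, 0.005, 0.003]
ft_force: [0.9, -0.2, -0.3]
grip_width: 0.0332
grip_force: 40.0
```

>>> {"name": "creep_tool", "arguments": {"ticks": [0.00664,-0.01992,0,0,0.00664,-0.01992,0,0,0.00664,-0.01992,0,0,0.00664,-0.01992,0,0,0.00664,-0.01992,0,0,0.00664,-0.01992,0,0,0.00664,-0.01992,0,0,0.00664,-0.01992,0,0,0.00664,-0.01992,0,0,0.00664,-0.01992,0,0,0.00664,-0.01992,0,0,0.00664,-0.01992,0,0,0.00664,-0.01992,0,0,0.00664,-0.01992,0,0,0,0,0,0,0,0,0,0,0,0,0,0,0,0,0,0]}}

```text
time: 17.52
position: [0.5645, 0.1174, 0.0937]
tool_rot: [0.993, 0.121, -0.0, 0.0]
ft_force: [0.1, -0.4, -0.1]
grip_width: 0.0332
grip_force: 40.0
```

Run:
```python
from h import *
s,t=cam("scene"),cam("top"); p,T,o=tool(); print(p,o['grip_width'],o['grip_force'],blobs(s,'orange',20),blobs(t,'orange',20),[b for b in blobs(s,'brass',10) if 330<b[1][0]<380])
print(proj(s,p+[0,0,.01]),proj(s,[.5642,.1185,.066]))
a=cv2.resize(s['img'][110:210,290:420],(780,600),interpolation=2); save({'img':a},"pics/s5.png")
```

```text
[0.56462233 0.11730918 0.09367992] 0.03309085880527554 39.99994963640347 [(28, [356.4, 167.0], [354, 164, 6, 8]), (149, [3.8, 199.6], [0, 174, 10, 49]), (372, [448.5, 192.2], [419, 187, 61, 12]), (26, [0.6, 210.5], [0, 202, 3, 16])] [(474, [583.4, 385.7], [556, 375, 67, 25])] [(35, [354.3, 173.6], [351, 170, 7, 9])]
[354.70722565 161.91719611] [353.92999375 171.9198407 ]
```

View pics/s5.png

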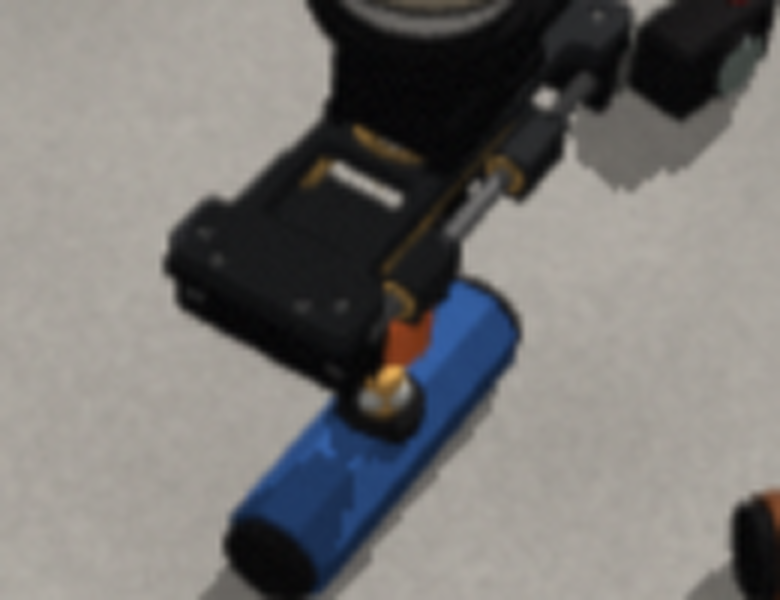

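The cap sits between the fingers with the stud directly below it: tip at scene (354,172), orange at (356,167). I'll nudge y by 1 mm and lower it over the stud.

>>> {"name": "creep_tool", "arguments": {"ticks": [0,-0.0012,0.005,0,0,0,0.005,0,0,0,0.005,0,0,0,0.004,0,0,0,0.003,0,0,0,0.003,0,0,0,0.003,0,0,0,0,0,0,0,0,0]}}

```text
time: 18.37
position: [0.5643, 0.1195, 0.0655]
tool_rot: [0.993, 0.121, -0.0, -0.0]
ft_force: [-0.3, -0.1, 0.8]
grip_width: 0.0337
grip_force: 40.0
```

>>> {"name": "creep_tool", "arguments": {"ticks": [0,0,0.001,0,0,0,0.001,0,0,0,0,0]}}

```text
time: 18.62
position: [0.5641, 0.1195, 0.0638]
tool_rot: [0.993, 0.121, -0.0, 0.0]
ft_force: [-0.9, 0.0, 1.8]
grip_width: 0.0335
grip_force: 40.0
```

>>> {"name": "creep_tool", "arguments": {"ticks": [0,0,0.001,0,0,0,0.001,0,0,0,0,0]}}

```text
time: 18.87
position: [0.5642, 0.1194, 0.0624]
tool_rot: [0.993, 0.121, 0.0, 0.0]
ft_force: [-1.8, -0.2, 6.1]
grip_width: 0.0334
grip_force: 40.0
```

>>> {"name": "creep_tool", "arguments": {"ticks": [0,0,0.001,0,0,0,0,0]}}

```text
time: 19.03
position: [0.5648, 0.1195, 0.062]
tool_rot: [0.993, 0.121, 0.001, 0.0]
ft_force: [-2.1, -1.0, 8.6]
grip_width: 0.0337
grip_force: 40.0
```

>>> {"name": "creep_tool", "arguments": {"ticks": [0,0,0.0008,0,0,0,0.0008,0,0,0,0,0]}}

```text
time: 19.28
position: [0.5654, 0.1196, 0.0611]
tool_rot: [0.993, 0.121, 0.001, 0.0]
ft_force: [-1.5, 0.0, 12.3]
grip_width: 0.033
grip_force: 40.0
```

>>> {"name": "creep_tool", "arguments": {"ticks": [0,0,0.0008,0,0,0,0.0008,0,0,0,0,0]}}

```text
time: 19.53
position: [0.5654, 0.1196, 0.0589]
tool_rot: [0.993, 0.121, 0.001, 0.0]
ft_force: [-0.8, -1.3, 3.0]
grip_width: 0.0332
grip_force: 40.0
```

>>> {"name": "creep_tool", "arguments": {"ticks": [0,0,0.0008,0,0,0,0.0008,0,0,0,0,0]}}

```text
time: 19.78
position: [0.5642, 0.1194, 0.0555]
tool_rot: [0.993, 0.121, -0.0, 0.0]
ft_force: [0.3, -0.2, -2.8]
grip_width: 0.0338
grip_force: 40.0
```

Clicked: the force peaked at 12 N, then dropped and turned to a pull. Pressing home.

>>> {"name": "creep_tool", "arguments": {"ticks": [0,0,0.001,0,0,0,0.001,0,0,0,0.001,0,0,0,0.001,0,0,0,0,0]}}

```text
time: 20.2
position: [0.5641, 0.1195, 0.0515]
tool_rot: [0.993, 0.121, -0.0, -0.0]
ft_force: [0.4, 0.5, -1.4]
grip_width: 0.0331
grip_force: 40.0
```

>>> {"name": "creep_tool", "arguments": {"ticks": [0,0,0.001,0,0,0,0.001,0,0,0,0,0,0,0,0,0]}}

```text
time: 20.53
position: [0.5638, 0.1194, 0.0507]
tool_rot: [0.993, 0.121, -0.0, 0.0]
ft_force: [-3.1, 0.4, 5.2]
grip_width: 0.0334
grip_force: 40.0
```

Landed at TCP 0.0507, against 0.0506 expected. I'll raise the force to about 15 N.

>>> {"name": "creep_tool", "arguments": {"ticks": [0,0,0.001,0,0,0,0.0008,0,0,0,0,0,0,0,0,0,0,0,0,0,0,0,0,0]}}

```text
time: 21.03
position: [0.5642, 0.1195, 0.0506]
tool_rot: [0.993, 0.121, 0.0, 0.0]
ft_force: [-4.7, -0.4, 16.2]
grip_width: 0.0338
grip_force: 40.0
```

Run:
```python
from h import *
for i in range(4):
    s=cam("scene"); p,T,o=tool(); print(p.round(4),o['ft_force'].round(1) if hasattr(o['ft_force'],'round') else o['ft_force'],o['grip_force'])
save({'img':cv2.resize(s['img'][110:210,290:420],(780,600),interpolation=2)},"pics/s6.png")
```

```text
[0.5642 0.1195 0.0506] [-4.8 -0.7 16.5] 40.0038178358227
[0.5642 0.1195 0.0506] [-5.1 -0.1 15.8] 40.0038568029413
[0.5642 0.1195 0.0506] [-5.3 -0.6 16.7] 40.00392435409594
[0.5642 0.1195 0.0506] [-4.6  0.  16.6] 40.00384941115044
```

View pics/s6.png

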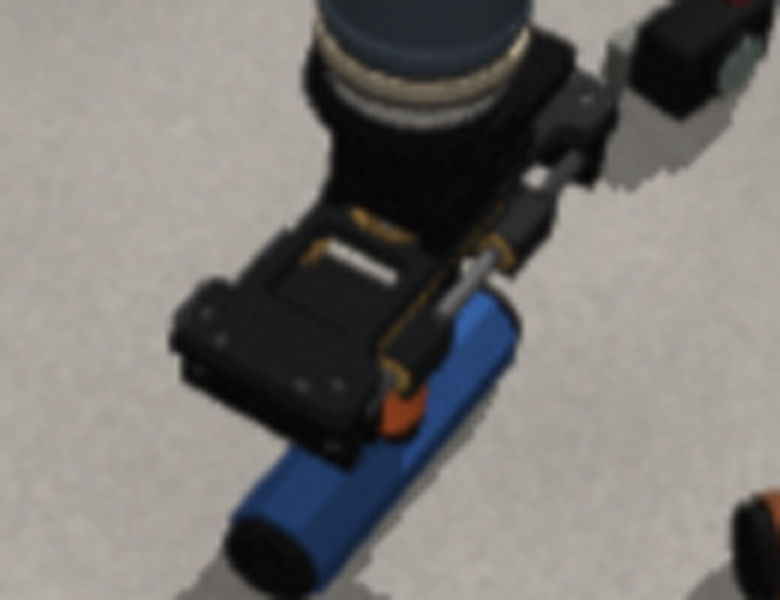

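The crop shows the cap (orange at about scene (357,178)) down on the barrel with no collar or stud showing, and the barrel flat on the bench. The press holds steady at 16 N, so I'm handing in.

```bash
python3 -c "
from rig import robot
print(robot.hand_in())"
```

```text
the job is handed in; nothing more can be done
None
```

Job handed in (no verdict was returned): the barrel was rolled stud up, the cap clicked at about 12 N and was pressed home, and the gripper was still holding it down with about 16 N.

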